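# Load the round blank and hold up the press loading plate

## Robot

A 6-joint arm with a two-finger parallel gripper is mounted at the origin on the work surface. World frame = base frame: x ahead of the robot, y to its left, z up, the work surface at z = 0. Lengths are in m, angles in rad, forces in N, time in s.
With the tool pointing down it reaches from about 0.275 to 0.75 m from the base axis. Payload 10.2 kg.
Tool frame: the origin (TCP) lies on the centre line of the jaws, within the pads' length; the fingertips stand manip.tcp_to_tips ahead of it and the grasp point (between the pads) lies 3 mm ahead of it (manip.tcp_to_tips is the distance from the TCP to the fingertips, in m); z points along the fingers, y is the line along which they close (so a half turn about z gives the same grasp; the last joint's range is limited). The gripper opens to 85 mm and grips with 20 to 120 N. Pads are 22 mm wide; open, the fingers measure 114 mm over their backs; the gripper's body (76 mm by 85 mm) begins 54 mm behind the grasp point. The pads swing forward as they close: fully open they stand 13 mm farther back than shut.
Start: joints at [1.063, 0.313, 1.498, -0, 1.331, -0.223], TCP at [0.148, 0.504, 0.253] pointing down, gripper open.
Joint ranges: [-2.94, 2.94], [-0.97, 2.17], [0.19, 2.56], [-1.23, 4.37], [0.02, 3.11], [-2.88, 2.88]. Speed limits (rad/s): [2.39, 2.39, 3.01, 3.14, 3.14, 3.14].

## Interface

Orientations are given as a rotation vector (axis times angle).
In Python, from rig import get_state, imaging, job, manip gives the robot as it stands. The module is installed in compiled form; this text tells all that it offers.
- The arm moves only by the shell command python3 -m crank 'ROWS' [FORCE]. ROWS is JSON, a list of rows, each an object with "linear": the shift along the tool's x, y, z in mm, a list of three; "dr": the turn, a rotation vector about the tool's x, y, z in rad, a list of three; "gripper": the opening, from 0 (shut) to 1 (fully open). In form: [{"linear": [x, y, z], "dr": [ax, ay, az], "gripper": gripper}, ...]. A call has 1 to 20 rows; each row shifts and turns the commanded pose from where the row before left it, along the tool's axes as they then stand; what a row does not reach is not made up. A row lasts 1/12 s, in which the tool goes at most 41.7 mm and 7.16 degrees, less where a joint would pass 70% of its speed; a pose out of reach is approached as far as the arm can. A call is refused whole if a number of a shift passes 41.7 or a number of a turn 0.125, either way. A call with a gripper value outside its range is refused whole. The fingers move at their own pace and stop on an object; FORCE is the grip in N (left out, the last holds). Time passes only in rows, so rows that do not move let the fingers close. It gives the time, the measured TCP pose, the force, the opening and the grip force at its end, in the units of the state.
- get_state(): the state, without advancing time (a new reading comes with each control period).
- imaging.get_image(name): name is "scene" or "top" or "wrist"; returns the picture (480x640x3 uint8, red, green, blue); there is no depth.
- imaging.camera_model(name): a dict with "mtx" (3x3 intrinsics, pixels), "world_from_camera" (4x4, takes a point from camera to world coordinates). Camera axes: x right, y up, looking along -z (the intrinsics and any distortion apply to the point x, -y, -z); pixel columns grow to the right and rows downward; lengths in m; the calibration is good to about 2 mm. A picture is of the moment at which its call begins: read the wrist's pose just before it. camera_model takes no time and is no camera call; for the wrist camera it gives the pose at the moment of the call.
- job.finish_job(): hands the job in; it is judged then, once.
The state is a dict: "time": time; "joint_positions": joint angles; "dq": joint speeds; "tau": joint torques, N m; "position": TCP position; "tcp_rot": TCP orientation; "force": force on the tool from outside, world axes, zero at the start; "wrist_torque": the same for the moment, N m; "finger_gap": finger opening in m; "grasp_force": force on a finger pad.
Only numpy, scipy, OpenCV 4.12 (cv2) and the standard library are available. Lean on these libraries where they do the work, as an engineer would, in place of code of your own. Each camera call takes 0.05 s, during which the arm holds its last target. There are 200 camera calls.

## Task

Pick up the smaller of the two round blanks on the bench, lay it flat in the empty round nest of the loading plate without dropping it in, and let go of it. Then take the plate by its bow handle, lift it about 10 cm straight up off its wooden rest, keeping it level so that both blanks stay in their nests, and finish while holding it there, level and still, for the press hand to take over. Leave the other things on the bench where they lie.

Things in the scene. Friction and masses are not known exactly. Their poses are not given: they have to be found in the camera images.
- round_blank_center (a point): The round blank: plain steel disc, 40 mm diameter, 14 mm thick, about 0.14 kg, lying flat on the bench on the robot's right. The point is its centre, 7 mm above its underside. Two other blanks of the same steel and thickness lie near by: a larger disc and a square.
- die_plate: The loading plate: loose aluminium plate 190 (x) x 90 (y) x 12 (z) mm, about 0.4 to 0.65 kg with its handle, with a round nest at its -x end, a square nest at its +x end and a steel bow handle across its middle. Origin at the centre of its underside; x along its length, z up.
- nest_round (a point): The empty round nest in the plate: a flat-bottomed round pocket, 43 mm across and 5 mm deep, centre 62 mm from the plate's middle towards -x. The point is where the centre of the round blank is when it lies flat on the pocket's floor: 2 mm above the plate's top face; the blank then stands 9 mm proud of the plate. Axes as the plate's.
- nest_square (a point): The square nest, 39 x 39 mm and 5 mm deep, 62 mm from the plate's middle towards +x; it already holds its blank. The point is where that blank's centre is when seated, 2 mm above the plate's top face.
- square_blank_center (a point): The square steel blank lying in the square nest, 36 x 36 x 14 mm, 0.14 kg, loose, 9 mm proud of the plate. The point is its centre.
- handle (a point): Centre of the grip bar of the plate's bow handle, 55 mm above the plate's underside (43 mm above its top face). The bar is 14 mm square and 86 mm long along the plate's y axis, on two 10 mm posts 70 mm apart; the space under it is open, 36 mm high. Axes as the plate's: a gripper from above closes along the plate's x. With both blanks in, the plate balances at this point.
- bow: The bow handle itself (grip bar and posts), fixed to the plate; its origin and axes are the plate's.
- rest: The fixed wooden rest under the plate: plywood base 200 x 120 mm with two bearers whose tops are 40 mm above the bench; the plate's underside lies on them, along the rest's x, between 6 mm high shoulders at the bearers' ends (about 2 mm play in y). Origin at the centre of its underside on the bench; x along its length.
- big_disc_center (a point): Steel disc blank of the next size up, 54 mm diameter, 14 mm thick, flat on the bench: fits no nest, stays where it is. Point at its centre.
- spare_square_center (a point): Spare square steel blank, 36 x 36 x 14 mm, flat on the bench: stays where it is. Point at its centre.
- turned_shaft: Flanged turned steel shaft, about 117 mm long, lying in a fixed wooden V block (60 x 110 x 75 mm) beyond the work; top about 90 mm above the bench. Origin on its axis near the middle.
- file: Flat file with wooden handle, 310 mm long, lying on the bench on the right. Origin at the blade's root.
- spanner: Steel spanner, 200 mm long, 8 mm high, lying on the right, beyond the blanks. Origin under its middle.
- hammer: Hammer with wooden handle, 280 mm long, lying on the left. Origin under its middle.
- caliper: Caliper, 220 mm long, 12 mm high, lying on the left. Origin under its middle.
- round_blank: The same round blank, its origin at the centre of its underside (7 mm below the point above).
Not all that is in view belongs to the job. What is shaped like the part that bears square_blank_center but purple is not meant.

How it is judged:
On the way:
1. the round blank lies flat in the round nest, let go, while the plate still lies on its rest (distance between round_blank_center and nest_round below 0.004 m and angle between the z axis of round_blank_center and the z axis of die_plate, either way round below 0.05 rad and contact force between the fingers and round_blank below 0.05 N and contact force between die_plate and rest above 0.5 N), for 0.2 s.
At the end, for the whole second after the job is handed in: Plate held by its bow handle over its rest (within 60 mm), its underside 60 to 150 mm above the bearers, off the rest, level within 0.08 rad, still (under 20 mm/s, 0.1 rad/s); both blanks flat in their nests (centres within 4 mm of the seated points, under 0.05 rad to the plate) (distance between round_blank_center and nest_round below 0.004 m and angle between the z axis of each of round_blank_center, square_blank_center and the z axis of die_plate, either way round below 0.05 rad and distance between square_blank_center and nest_square below 0.004 m and z of die_plate in the frame of rest between 0.1 and 0.19 m and horizontal distance between die_plate and rest below 0.06 m and contact force between die_plate and rest below 0.05 N and contact force between the fingers and bow above 2 N and angle between die_plate's own z axis and vertical below 0.08 rad and linear speed of die_plate below 0.02 m/s and angular speed of die_plate below 0.1 rad/s); the arm keeps its last pose, push and grip.
It fails at once if the round blank is dropped (falls freely faster than 0.45 m/s) (contact force between the fingers and round_blank below 0.01 N and linear speed of round_blank above 0.45 m/s and contact force between round_blank and die_plate below 0.01 N).
It fails at once if the plate is tipped by more than 0.2 rad (angle between die_plate's own z axis and vertical above 0.2 rad).
It fails at once if another thing on the bench is moved by more than 25 mm (distance of any of big_disc_center, spare_square_center, turned_shaft, file, spanner, hammer, caliper from where it was at the start of the episode above 0.025 m).
It also fails if it takes over 46 s, if anything falls off the work surface, if the arm or the gripper's body presses on something with over 40 N, if the wrist force passes 120 N, or if a joint passes its speed limit or range.

## Working session

There is one attempt and no reset: what is moved stays moved. The work goes in short steps, Python scripts to look and compute and a shell command to move; the robot and the scene stay as the last step left them, time stands still between calls to the robot, and variables do not carry over. Pictures are saved under pics/ and viewed, at most 12 in all, crops included, and the job is handed in when it is done.

```bash
mkdir -p pics; cat > h.py <<'E'
import numpy as np, cv2
from rig import get_state, imaging, job, manip
from scipy.spatial.transform import Rotation as R
def shot(n,f=None):
    m=imaging.camera_model(n); im=imaging.get_image(n)
    if f: cv2.imwrite('pics/'+f,cv2.cvtColor(im,cv2.COLOR_RGB2BGR))
    return im,m
def ray(m,u,v):
    K=np.array(m['mtx']);T=np.array(m['world_from_camera'])
    d=np.linalg.inv(K)@[u,v,1.];d=np.array([d[0],-d[1],-d[2]])
    return T[:3,3],T[:3,:3]@d
def onz(m,u,v,z):
    o,d=ray(m,u,v);return o+d*(z-o[2])/d[2]
def proj(m,p):
    T=np.array(m['world_from_camera']);c=T[:3,:3].T@(np.array(p)-T[:3,3])
    q=np.array(m['mtx'])@[c[0],-c[1],-c[2]];return q[:2]/q[2]
E
python3 - <<'E'
from h import *
s=get_state();print(s['time'],s['position'],s['tcp_rot'],s['finger_gap'],manip.tcp_to_tips)
print(R.from_rotvec(s['tcp_rot']).as_matrix().round(3))
for n in('top','scene'):
    im,m=shot(n,n+'0.png');print(n,{k:np.round(v,3).tolist() if not isinstance(v,str) else v for k,v in m.items()})
E
```

```text
0.0 [0.14740374 0.50365157 0.2527438 ] [-4.45770813e-01 -3.10938750e+00  1.84512667e-03] 0.08552887922261919 0.022
[[-0.96   0.281 -0.001]
 [ 0.281  0.96  -0.001]
 [ 0.    -0.001 -1.   ]]
top {'mtx': [[575.482, 0.0, 322.293], [0.0, 575.482, 239.979], [0.0, 0.0, 1.0]], 'world_from_camera': [[0.027, 0.993, -0.116, 0.402], [-1.0, 0.026, -0.011, -0.016], [-0.008, 0.116, 0.993, 1.326], [0.0, 0.0, 0.0, 1.0]]}
scene {'mtx': [[594.592, 0.0, 321.451], [0.0, 594.592, 231.56], [0.0, 0.0, 1.0]], 'world_from_camera': [[0.803, -0.35, 0.483, 1.228], [0.596, 0.465, -0.655, -0.913], [0.005, 0.813, 0.582, 0.924], [0.0, 0.0, 0.0, 1.0]]}
```

View pics/top0.png

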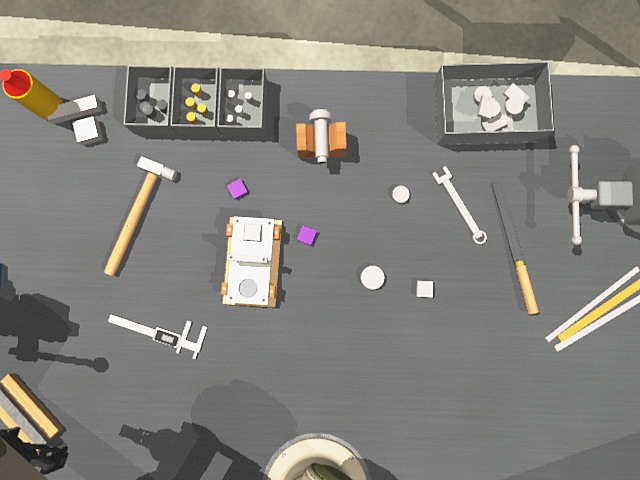

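View pics/scene0.png

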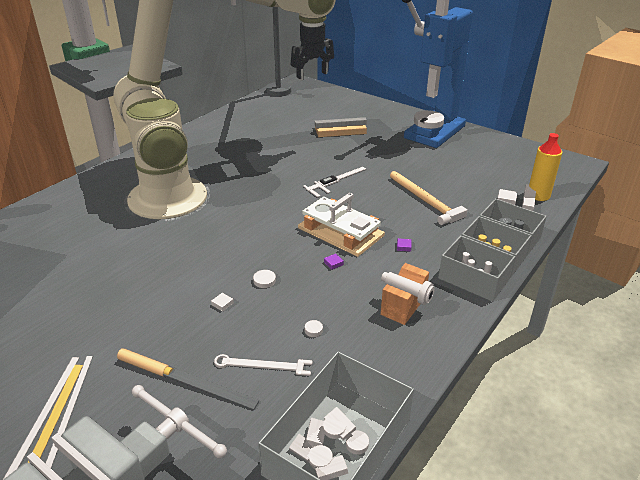

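The top view shows the candidates: disc A at (401,194), disc B at (372,278), the spare square at (425,289), and discs in the bin around (487,100) that are out of scope. The purple squares at (237,188) and (307,235) are decoys. The plate's empty round nest is at (248,288), and its square nest at (252,232) is filled. I'll measure the diameters to choose between the two discs and check with a close crop.

```bash
cat > m.py <<'E'
from h import *
im=cv2.cvtColor(cv2.imread('pics/top0.png'),cv2.COLOR_BGR2RGB);m=imaging.camera_model('top')
hsv=cv2.cvtColor(im,cv2.COLOR_RGB2HSV)
mask=((hsv[...,2]>170)&(hsv[...,1]<50)).astype(np.uint8)
cs,_=cv2.findContours(mask,cv2.RETR_EXTERNAL,cv2.CHAIN_APPROX_NONE)
for c in cs:
    a=cv2.contourArea(c)
    if a<150: continue
    (u,v),(w,h),ang=cv2.minAreaRect(c)
    M=cv2.moments(c);u=M['m10']/M['m00'];v=M['m01']/M['m00']
    if 200<u<450 and 170<v<320:
        z=.052 if u<300 else .014
        print((round(u,1),round(v,1)),a,'dia',2*np.sqrt(a/np.pi)/575.5*(1.326-z),'rect',w,h,ang,onz(m,u,v,z).round(4))
for n,u,v,z in(('nest',248,288,.052),('sq',252,232,.061)):print(n,onz(m,u,v,z).round(4))
# plate close crop + blanks crop
a=cv2.resize(im[205:315,215:295],None,fx=5,fy=5,interpolation=cv2.INTER_CUBIC)
b=cv2.resize(im[175:305,360:440],None,fx=4.23,fy=4.23,interpolation=cv2.INTER_CUBIC)[:550]
cv2.imwrite('pics/crop.png',cv2.cvtColor(np.hstack([a,b[:550]]) if b.shape[0]>=550 else np.hstack([a[:b.shape[0]],b]),cv2.COLOR_RGB2BGR))
E
python3 m.py
```

```text
(424.6, 288.6) 227.0 dia 0.03875756597538506 rect 16.0 15.0 90.0 [ 0.4492 -0.2365  0.014 ]
(372.2, 277.1) 411.0 dia 0.05215122057349164 rect 23.0 23.0 90.0 [ 0.4721 -0.1174  0.014 ]
(249.6, 260.3) 3428.5 dia 0.14626190857744895 rect 44.19843292236328 87.14141082763672 3.6913859844207764 [0.5003 0.1582 0.052 ]
(400.4, 193.7) 206.5 dia 0.0369660966261968 rect 16.54690170288086 16.54690170288086 26.56505012512207 [ 0.6667 -0.1794  0.014 ]
nest [0.4388 0.1592 0.052 ]
sq [0.5626 0.1542 0.061 ]
```

View pics/crop.png

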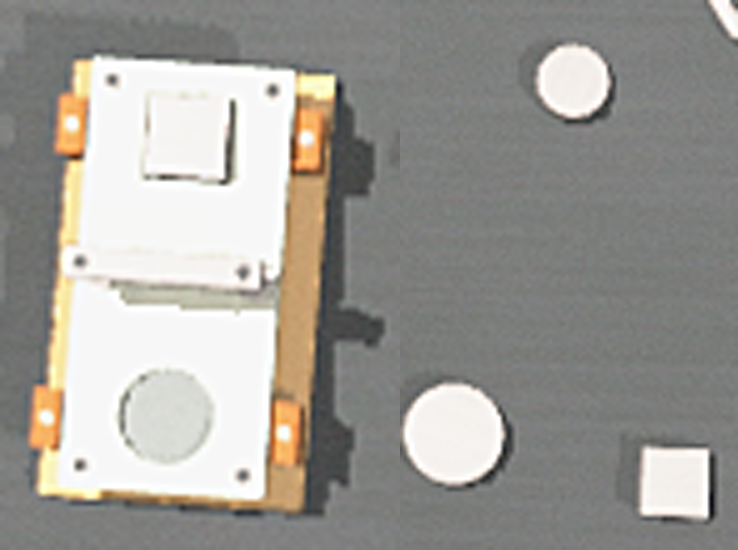

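Disc A at (401,194) is the smaller one: about 37 mm apparent diameter, against 52 mm for disc B. It lies at about (0.667, -0.179). The crop confirms the plate with its empty round nest towards the robot and a yaw of about -3.5°. I'm moving above the disc, with the tool's y along the plate's y.

```bash
python3 -m crank '[{"linear":[0,0,0],"dr":[0,0,-0.11],"gripper":1},{"linear":[0,0,0],"dr":[0,0,-0.11],"gripper":1},{"linear":[-28,-30,0],"dr":[0,0,0],"gripper":1},{"linear":[-28,-30,0],"dr":[0,0,0],"gripper":1},{"linear":[-28,-30,0],"dr":[0,0,0],"gripper":1},{"linear":[-28,-30,0],"dr":[0,0,0],"gripper":1},{"linear":[-28,-30,0],"dr":[0,0,0],"gripper":1},{"linear":[-28,-30,0],"dr":[0,0,0],"gripper":1},{"linear":[-28,-30,0],"dr":[0,0,0],"gripper":1},{"linear":[-28,-30,0],"dr":[0,0,0],"gripper":1},{"linear":[-28,-30,0],"dr":[0,0,0],"gripper":1},{"linear":[-28,-30,0],"dr":[0,0,0],"gripper":1},{"linear":[-28,-30,0],"dr":[0,0,0],"gripper":1},{"linear":[-28,-30,0],"dr":[0,0,0],"gripper":1},{"linear":[-28,-30,0],"dr":[0,0,0],"gripper":1},{"linear":[-28,-30,0],"dr":[0,0,0],"gripper":1},{"linear":[-28,-30,0],"dr":[0,0,0],"gripper":1},{"linear":[-28,-30,0],"dr":[0,0,0],"gripper":1},{"linear":[-28,-30,0],"dr":[0,0,0],"gripper":1},{"linear":[0,0,0],"dr":[0,0,0],"gripper":1}]'
cat > look.py <<'E'
from h import *
import sys
s=get_state();print(s['time'],s['position'].round(4),R.from_rotvec(s['tcp_rot']).as_matrix().round(3).tolist())
im,m=shot('wrist',sys.argv[1]);T=np.array(m['world_from_camera']);print(T.round(3).tolist(),m['mtx'][0][0])
print('disc',proj(m,[.6667,-.1794,.014]),'nest',proj(m,[.4388,.1592,.05]),'TCP',proj(m,s['position']))
E
python3 look.py w1.png
```

```text
time: 1.77
position: [0.592, -0.0413, 0.2514]
tcp_rot: [-0.11, -3.139, 0.002]
force: [-1.0, -0.1, -1.0]
finger_gap: 0.0854
grasp_force: 0.0
1.7667 [ 0.592  -0.0413  0.2514] [[-0.998, 0.07, -0.001], [0.07, 0.998, -0.001], [0.001, -0.001, -1.0]]
[[0.07, -0.944, -0.322, 0.509], [0.998, 0.066, 0.024, -0.034], [-0.001, -0.322, 0.947, 0.373], [0.0, 0.0, 0.0, 1.0]] 342.86429015164936
disc [205.63735295 273.68656774] nest [553.24594559  11.04677428] TCP [319.01426585 331.96477683]
```

```bash
python3 -m crank '[{"linear":[-21,-33,20],"dr":[0,0,0],"gripper":1},{"linear":[-21,-33,20],"dr":[0,0,0],"gripper":1},{"linear":[-21,-33,20],"dr":[0,0,0],"gripper":1},{"linear":[-21,-33,20],"dr":[0,0,0],"gripper":1},{"linear":[0,0,0],"dr":[0,0,0],"gripper":1}]'
cat > disc.py <<'E'
from h import *
import sys
s=get_state();Rm=R.from_rotvec(s['tcp_rot']).as_matrix();im,m=shot('wrist',sys.argv[1]);print(s['time'],s['position'].round(4))
hsv=cv2.cvtColor(im,cv2.COLOR_RGB2HSV);mask=((hsv[...,2]>170)&(hsv[...,1]<50)).astype(np.uint8)
cs,_=cv2.findContours(mask,cv2.RETR_EXTERNAL,cv2.CHAIN_APPROX_NONE)
for c in cs:
    if cv2.contourArea(c)<400: continue
    P=np.array([onz(m,*q[0],.014) for q in c])[:,:2].astype(np.float32)
    (x,y),r=cv2.minEnclosingCircle(P)
    d=np.array([x,y,.014])-s['position'];print('px',c.mean(0)[0].round(),'c',round(x,4),round(y,4),'r',round(r,4),'tool delta mm',(Rm.T@d*1000).round(1))
E
python3 disc.py w2.png
```

```text
time: 2.23
position: [0.6604, -0.1701, 0.1708]
tcp_rot: [-0.108, -3.132, -0.003]
force: [-1.4, -0.1, -0.8]
finger_gap: 0.0857
grasp_force: 0.0
2.2333 [ 0.6604 -0.1701  0.1708]
px [135. 464.] c 0.9177 -0.3926 r 0.0329 tool delta mm [-273.2 -204.5  154.2]
px [564. 353.] c 0.8078 0.0579 r 0.0302 tool delta mm [-132.7  237.3  156.2]
px [313. 232.] c 0.6669 -0.1768 r 0.02 tool delta mm [ -8.2  -6.5 156.7]
px [155. 222.] c 0.6524 -0.303 r 0.0832 tool delta mm [  -2.4 -133.4  156.5]
```

View pics/w2.png

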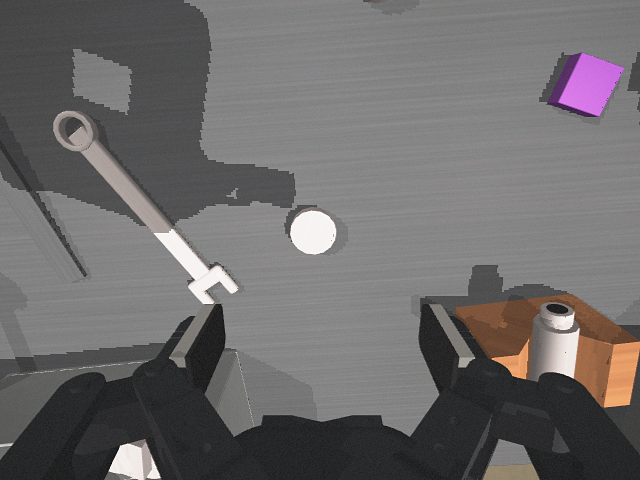

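The wrist view shows the disc at (313,232) with fitted radius 20.0 mm, so this is the 40 mm one. The spanner head at (215,285) is clear of the fingers. I'm descending and will grip high on the disc, because it ends up standing only 9 mm proud of the plate.

```bash
python3 -m crank '[{"linear":[-8,-6,0],"dr":[0,0,0],"gripper":1},{"linear":[0,0,30],"dr":[0,0,0],"gripper":1},{"linear":[0,0,30],"dr":[0,0,0],"gripper":1},{"linear":[0,0,30],"dr":[0,0,0],"gripper":1},{"linear":[0,0,25],"dr":[0,0,0],"gripper":1},{"linear":[0,0,10],"dr":[0,0,0],"gripper":1},{"linear":[0,0,0],"dr":[0,0,0],"gripper":1},{"linear":[0,0,0],"dr":[0,0,0],"gripper":1}]'; python3 disc.py w3.png
```

```text
time: 2.95
position: [0.669, -0.1719, 0.0542]
tcp_rot: [0.1, 3.138, -0.001]
force: [-0.2, -0.4, 0.8]
finger_gap: 0.0852
grasp_force: 0.0
2.95 [ 0.669  -0.1719  0.0542]
px [310. 283.] c 0.667 -0.1766 r 0.0199 tool delta mm [ 1.8 -4.8 40.2]
px [ 82. 290.] c 0.6654 -0.3034 r 0.0565 tool delta mm [  -4.7 -131.4   40.3]
```

```bash
python3 -m crank '[{"linear":[2,-5,12],"dr":[0,0,0],"gripper":1},{"linear":[0,0,8],"dr":[0,0,0],"gripper":1},{"linear":[0,0,4],"dr":[0,0,0],"gripper":1},{"linear":[0,0,0],"dr":[0,0,0],"gripper":1},{"linear":[0,0,0],"dr":[0,0,0],"gripper":1}]'; python3 disc.py w4.png
```

```text
time: 3.42
position: [0.6661, -0.1774, 0.0282]
tcp_rot: [-0.102, -3.14, -0.0]
force: [-0.6, -0.0, 0.5]
finger_gap: 0.0854
grasp_force: 0.0
3.4167 [ 0.6661 -0.1774  0.0282]
px [319. 314.] c 0.6671 -0.1769 r 0.0199 tool delta mm [-1.   0.6 14.2]
px [ 62. 322.] c 0.6612 -0.2912 r 0.039 tool delta mm [  -2.5 -113.9   14.2]
```

```bash
python3 -m crank '[{"linear":[-1,0,0],"dr":[0,0,0],"gripper":0.6},{"linear":[0,0,0],"dr":[0,0,0],"gripper":0.5},{"linear":[0,0,0],"dr":[0,0,0],"gripper":0.4},{"linear":[0,0,0],"dr":[0,0,0],"gripper":0.3},{"linear":[0,0,0],"dr":[0,0,0],"gripper":0.3},{"linear":[0,0,0],"dr":[0,0,0],"gripper":0.3},{"linear":[0,0,0],"dr":[0,0,0],"gripper":0.3},{"linear":[0,0,0],"dr":[0,0,0],"gripper":0.3},{"linear":[0,0,0],"dr":[0,0,0],"gripper":0.3},{"linear":[0,0,0],"dr":[0,0,0],"gripper":0.3}]' 40; python3 disc.py w5.png
```

```text
time: 4.3
position: [0.6674, -0.1775, 0.029]
tcp_rot: [0.102, 3.139, -0.001]
force: [-0.6, 0.8, 5.3]
finger_gap: 0.0376
grasp_force: 40.0
4.3 [ 0.6674 -0.1775  0.029 ]
px [324. 315.] c 0.6674 -0.1765 r 0.0199 tool delta mm [ 0.1  1.  15. ]
px [ 73. 329.] c 0.6691 -0.2975 r 0.0438 tool delta mm [  -9.4 -119.6   15. ]
```

View pics/w5.png

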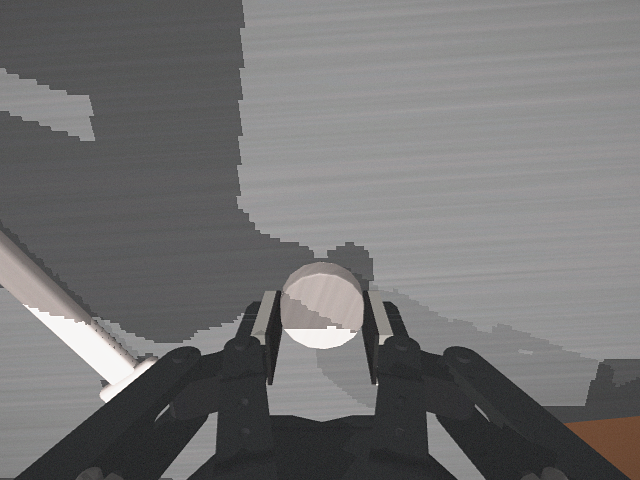

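Pad contact is at about (272,320) and (375,320), with the disc between them and gripped at 40 N. Now I lift it and carry it over the plate.

```bash
python3 -m crank '[{"linear":[0,0,-5],"dr":[0,0,0],"gripper":0.3},{"linear":[0,0,-15],"dr":[0,0,0],"gripper":0.3},{"linear":[0,0,-30],"dr":[0,0,0],"gripper":0.3},{"linear":[0,0,-35],"dr":[0,0,0],"gripper":0.3},{"linear":[0,0,-35],"dr":[0,0,0],"gripper":0.3},{"linear":[10,13,-30],"dr":[0,0,0],"gripper":0.3},{"linear":[21,27,-20],"dr":[0,0,0],"gripper":0.3},{"linear":[21,27,0],"dr":[0,0,0],"gripper":0.3},{"linear":[21,27,0],"dr":[0,0,0],"gripper":0.3},{"linear":[21,27,0],"dr":[0,0,0],"gripper":0.3},{"linear":[21,27,0],"dr":[0,0,0],"gripper":0.3},{"linear":[21,27,0],"dr":[0,0,0],"gripper":0.3},{"linear":[21,27,0],"dr":[0,0,0],"gripper":0.3},{"linear":[21,27,0],"dr":[0,0,0],"gripper":0.3},{"linear":[21,27,0],"dr":[0,0,0],"gripper":0.3},{"linear":[21,27,0],"dr":[0,0,0],"gripper":0.3},{"linear":[20,25,0],"dr":[0,0,0],"gripper":0.3},{"linear":[10,12,0],"dr":[0,0,0],"gripper":0.3},{"linear":[0,0,0],"dr":[0,0,0],"gripper":0.3},{"linear":[0,0,0],"dr":[0,0,0],"gripper":0.3}]'; sed -i 's/\[.4388,.1592,.05\]/[.4388,.1592,.052]/' look.py; python3 look.py w6.png
```

```text
time: 6.02
position: [0.4381, 0.1584, 0.1984]
tcp_rot: [-0.099, -3.14, 0.0]
force: [0.1, -0.0, -0.9]
finger_gap: 0.0374
grasp_force: 40.4
6.0167 [0.4381 0.1584 0.1984] [[-0.998, 0.063, -0.0], [0.063, 0.998, -0.0], [0.0, -0.0, -1.0]]
[[0.064, -0.944, -0.323, 0.355], [0.998, 0.061, 0.021, 0.165], [-0.0, -0.323, 0.946, 0.32], [0.0, 0.0, 0.0, 1.0]] 342.86429015164936
disc [ 42.49990476 423.05177868] nest [321.3849381  227.69529183] TCP [319.01506944 331.90921291]
```

View pics/w6.png

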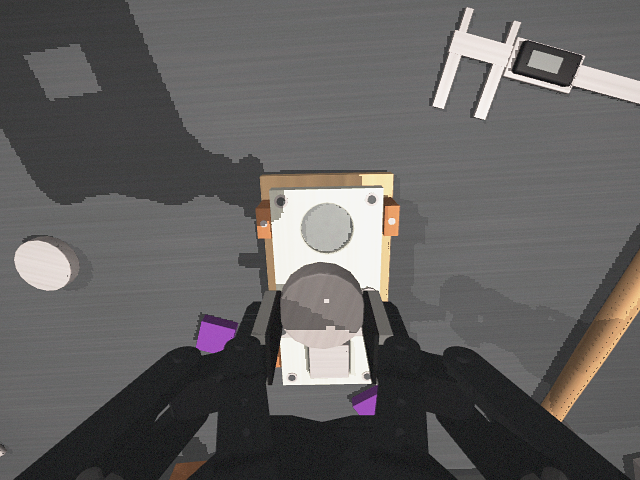

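The wrist view shows the held disc at (322,305) and the nest at (327,228). The plate's rear edge runs from (271,190) to (382,186). Next I measure the nest, the held disc and the plate yaw.

```bash
cat > nest.py <<'E'
from h import *
import sys
s=get_state();Rm=R.from_rotvec(s['tcp_rot']).as_matrix();p=s['position'];im,m=shot('wrist',sys.argv[1])
print(s['time'],p.round(4),'tool y heading deg',np.degrees(np.arctan2(Rm[1,1],Rm[0,1])).round(2),'tilt',Rm[:,2].round(3))
hsv=cv2.cvtColor(im,cv2.COLOR_RGB2HSV);V=hsv[...,2];S=hsv[...,1]
u0,v0=proj(m,[.4388,.157,.052])
if len(sys.argv)>2:u0,v0=map(float,sys.argv[2:4])
# nest: grey blob inside the white plate, flood from its middle
g=cv2.GaussianBlur(cv2.cvtColor(im,cv2.COLOR_RGB2GRAY),(3,3),0)
ff=np.zeros((482,642),np.uint8);cv2.floodFill(g.copy(),ff,(int(u0),int(v0)),1,14,14,4|cv2.FLOODFILL_FIXED_RANGE)
ff=ff[1:-1,1:-1];cs,_=cv2.findContours(ff,cv2.RETR_EXTERNAL,cv2.CHAIN_APPROX_NONE);c=cv2.convexHull(max(cs,key=cv2.contourArea))
P=np.array([onz(m,*q[0],.052) for q in c])[:,:2].astype(np.float32)
e=cv2.fitEllipse(P);n,r=cv2.minEnclosingCircle(P);print('nest ellipse',np.round(e[0],4),np.round(e[1],4),'circle',np.round(n,4),round(r,4),'px',cv2.fitEllipse(c)[0])
d=np.array([*e[0],.052])-p;print('nest in tool mm',(Rm.T@d*1000).round(1))
# plate: white region bounding quad, edges
w=((V>200)&(S<30)).astype(np.uint8);cs,_=cv2.findContours(w,cv2.RETR_EXTERNAL,cv2.CHAIN_APPROX_NONE)
c=min((c for c in cs if cv2.contourArea(c)>500),key=lambda c:abs(cv2.pointPolygonTest(c,(u0,v0),True))*(cv2.pointPolygonTest(c,(u0,v0),True)<0))[:,0]
P=np.array([onz(m,*q,.052) for q in c])[:,:2]
for nm,sel in(('back',(P[:,0]<P[:,0].min()+.012)&(abs(P[:,1]-n[1])<.03)),('left',(P[:,1]>n[1]+.035)&(abs(P[:,0]-n[0])<.02)),('right',(P[:,1]<n[1]-.035)&(abs(P[:,0]-n[0])<.02))):
    q=P[sel].astype(np.float32)
    if len(q)>8:
        l=cv2.fitLine(q,cv2.DIST_HUBER,0,.01,.01).ravel();print(nm,len(q),'angle',np.degrees(np.arctan2(l[1],l[0])).round(2),'at',l[2:].round(4))
# held disc: side extremes at its widest give centre; top face 15 mm below TCP
z=p[2]-.0145
print('disc top centre from rim px', end=' ')
row=g[300:303].mean(0)
cv2.imwrite('pics/crop2.png',cv2.resize(cv2.cvtColor(im,cv2.COLOR_RGB2BGR)[170:390,240:410],None,fx=2.7,fy=2.7))
for q in((322,262),(281,305),(364,305)):print(((Rm.T@(onz(m,*q,z)-p))*1000).round(1),end=' ')
E
python3 nest.py w7.png
```

```text
6.0667 [0.4386 0.1578 0.1984] tool y heading deg 86.3 tilt [ 0. -0. -1.]
nest ellipse [0.4388 0.1632] [0.0385 0.0429] circle [0.439  0.1632] 0.0217 px (326.9988708496094, 226.20718383789062)
nest in tool mm [  0.2   5.4 146.4]
back 76 angle 87.35 at [0.4071 0.1622]
left 47 angle -2.42 at [0.4328 0.2082]
right 48 angle -8.66 at [0.4445 0.1189]
disc top centre from rim px [25.2  1.3 14.5] [  4.3 -17.2  14.5] [ 4.2 20.2 14.5]
```

View pics/crop2.png

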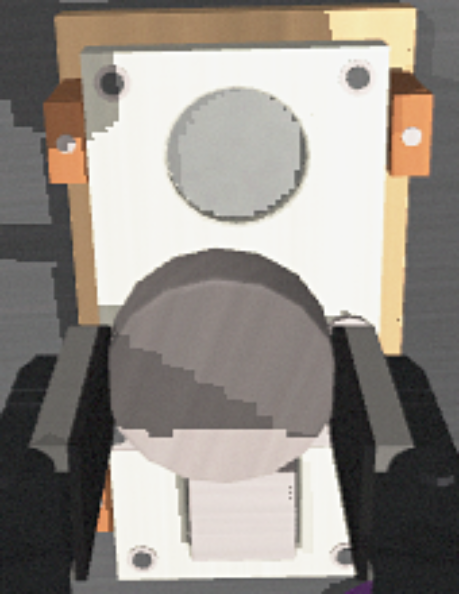

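```bash
python3 - <<'E'
from h import *
s=get_state();m=imaging.camera_model('wrist');p=s['position'];Rm=R.from_rotvec(s['tcp_rot']).as_matrix()
for d in(.0145,.018,.022,.026):
    q=[Rm.T@(onz(m,*c,p[2]-d)-p)*1000 for c in((280.7,305.2),(363.3,305.2),(322.2,273.7),(322.2,347.8))]
    print(d,'y',q[0][1].round(1),q[1][1].round(1),'x',q[2][0].round(1),q[3][0].round(1))
E
```

```text
0.0145 y -17.3 19.9 x 19.7 -18.7
0.018 y -17.8 20.3 x 18.1 -21.3
0.022 y -18.4 20.9 x 16.2 -24.3
0.026 y -18.9 21.4 x 14.3 -27.3
```

```bash
python3 -m crank '[{"linear":[-1,4,10],"dr":[0,0,0],"gripper":0.3},{"linear":[0,0,25],"dr":[0,0,0],"gripper":0.3},{"linear":[0,0,25],"dr":[0,0,0],"gripper":0.3},{"linear":[0,0,18],"dr":[0,0,0],"gripper":0.3},{"linear":[0,0,10],"dr":[0,0,0],"gripper":0.3},{"linear":[0,0,0],"dr":[0,0,0],"gripper":0.3},{"linear":[0,0,0],"dr":[0,0,0],"gripper":0.3},{"linear":[0,0,0],"dr":[0,0,0],"gripper":0.3}]'
python3 look.py w8.png; python3 - <<'E'
from h import *
im=cv2.imread('pics/w8.png');cv2.imwrite('pics/crop3.png',cv2.resize(im[170:370,200:440],None,fx=3,fy=3,interpolation=cv2.INTER_CUBIC))
E
```

```text
time: 6.78
position: [0.4403, 0.1618, 0.1108]
tcp_rot: [0.103, 3.139, 0.0]
force: [0.7, 0.4, -0.4]
finger_gap: 0.0371
grasp_force: 40.4
6.7833 [0.4403 0.1618 0.1108] [[-0.998, 0.065, 0.001], [0.065, 0.998, 0.0], [-0.001, 0.0, -1.0]]
[[0.066, -0.944, -0.324, 0.357], [0.998, 0.063, 0.021, 0.168], [0.0, -0.324, 0.946, 0.232], [0.0, 0.0, 0.0, 1.0]] 342.86429015164936
disc [-34.82630097 501.97710056] nest [314.98734688 270.00797573] TCP [319.00906709 331.99729521]
```

View pics/crop3.png

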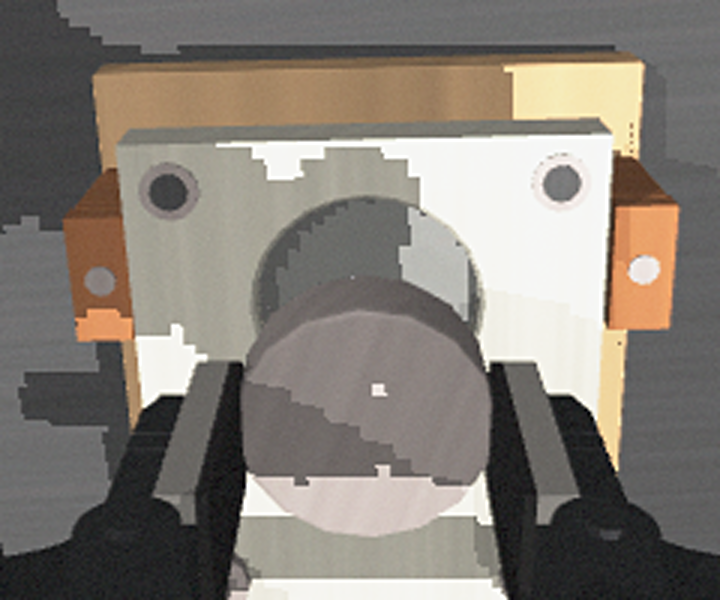

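The crop shows the nest's rim arc from (252,300) over the top at (368,196) to (485,300). The held disc's top rim spans 244–490 horizontally and 311–535 vertically. I'm fitting circles to both.

```bash
cat > fit.py <<'E'
from h import *
from scipy.optimize import least_squares
def circ(m,s,pts,z,r):
    Rm=R.from_rotvec(s['tcp_rot']).as_matrix()
    P=np.array([(Rm.T@(onz(m,*q,z)-s['position']))[:2]*1000 for q in pts])
    f=least_squares(lambda x:np.hypot(*(P-x[:2]).T)-r,P.mean(0)-[8,0],loss='soft_l1');return f.x.round(2),np.abs(f.fun).max().round(2)
E
python3 - <<'E'
from fit import *
s=get_state();m=imaging.camera_model('wrist');z=s['position'][2]
C=lambda L:[(a/3+200,b/3+170) for a,b in L]
rim=C([(252,300),(268,250),(300,215),(368,196),(430,212),(470,250),(485,300)])
print('nest',circ(m,s,rim,.052,21.5))
top=C([(244,390),(490,390),(370,311),(290,330),(450,330),(370,535)])
for d in(.0145,.016):print('disc',d,circ(m,s,top,z-d,20))
Rm=R.from_rotvec(s['tcp_rot']).as_matrix()
print('screws',[(Rm.T@(onz(m,*q,.052)-s['position'])*1000).round(1) for q in C([(169,189),(561,181)])])
E
```

```text
nest (array([1.09, 1.76]), np.float64(0.89))
disc 0.0145 (array([0.29, 1.52]), np.float64(0.71))
disc 0.016 (array([-0.47,  1.51]), np.float64(0.5))
screws [array([ 23.7, -35.1,  59. ]), array([25.2, 37.3, 59. ])]
```

```bash
python3 -m crank '[{"linear":[1,0,8],"dr":[0,0,0],"gripper":0.3},{"linear":[0,0,8],"dr":[0,0,0],"gripper":0.3},{"linear":[0,0,5],"dr":[0,0,0],"gripper":0.3},{"linear":[0,0,4],"dr":[0,0,0],"gripper":0.3},{"linear":[0,0,0],"dr":[0,0,0],"gripper":0.3},{"linear":[0,0,0],"dr":[0,0,0],"gripper":0.3},{"linear":[0,0,0],"dr":[0,0,0],"gripper":0.3}]'
python3 look.py w9.png; python3 - <<'E'
from h import *
im=cv2.imread('pics/w9.png');cv2.imwrite('pics/crop4.png',cv2.resize(im[190:370,210:430],None,fx=3,fy=3,interpolation=cv2.INTER_CUBIC))
E
```

```text
time: 7.42
position: [0.4388, 0.1621, 0.0856]
tcp_rot: [0.102, 3.14, 0.0]
force: [-0.0, 0.2, -0.8]
finger_gap: 0.0373
grasp_force: 40.4
7.4167 [0.4388 0.1621 0.0856] [[-0.998, 0.065, 0.0], [0.065, 0.998, 0.0], [-0.0, 0.0, -1.0]]
[[0.065, -0.944, -0.323, 0.356], [0.998, 0.062, 0.021, 0.169], [0.0, -0.324, 0.946, 0.207], [0.0, 0.0, 0.0, 1.0]] 342.86429015164936
disc [-64.14234063 534.65607299] nest [313.73750865 293.38433584] TCP [319.05449094 331.93632704]
```

View pics/crop4.png

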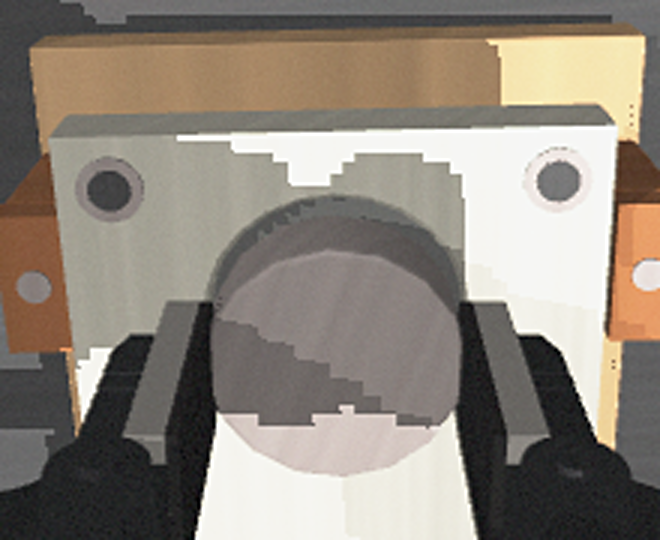

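The crop shows the nest rim's apex at about (337,195) and the disc's underside edge at about (335,217), with the disc centred left to right. I'm computing what offset remains.

```bash
python3 - <<'E'
from fit import *
s=get_state();m=imaging.camera_model('wrist');z=s['position'][2]
C=lambda L:[(a/3+210,b/3+190) for a,b in L]
rim=C([(208,295),(220,262),(250,227),(337,195),(430,227),(455,262),(464,295)])
print('nest',circ(m,s,rim,.052,21.5))
top=C([(212,340),(461,340),(337,250),(255,272),(415,272),(337,475)])
for d in(.0145,.016):print('disc',d,circ(m,s,top,z-d,20))
Rm=R.from_rotvec(s['tcp_rot']).as_matrix()
t=lambda q,zz:(Rm.T@(onz(m,*C([q])[0],zz)-s['position'])*1000).round(1)
print('screws',t((109,189),.052),t((559,181),.052),'bottom edge',t((335,217),z-.029),'rim',t((337,195),.052))
E
```

```text
nest (array([-0.51,  1.51]), np.float64(0.5))
disc 0.0145 (array([0.2 , 1.23]), np.float64(0.82))
disc 0.016 (array([-0.55,  1.25]), np.float64(0.62))
screws [ 21.9 -35.5  33.6] [23.2 37.4 33.6] bottom edge [18.9  1.1 29. ] rim [20.8  1.4 33.6]
```

```bash
python3 -m crank '[{"linear":[0,0,2],"dr":[0,0,0],"gripper":0.3},{"linear":[0,0,2],"dr":[0,0,0],"gripper":0.3},{"linear":[0,0,2],"dr":[0,0,0],"gripper":0.3},{"linear":[0,0,1],"dr":[0,0,0],"gripper":0.3},{"linear":[0,0,0],"dr":[0,0,0],"gripper":0.3},{"linear":[0,0,0],"dr":[0,0,0],"gripper":0.3}]'
```

```text
time: 7.97
position: [0.4387, 0.1621, 0.0784]
tcp_rot: [-0.102, -3.14, 0.0]
force: [0.9, 1.2, -0.8]
finger_gap: 0.0375
grasp_force: 40.4
```

```bash
python3 -m crank '[{"linear":[0,0,1],"dr":[0,0,0],"gripper":0.3},{"linear":[0,0,0.5],"dr":[0,0,0],"gripper":0.3},{"linear":[0,0,0.5],"dr":[0,0,0],"gripper":0.3},{"linear":[0,0,0],"dr":[0,0,0],"gripper":0.3},{"linear":[0,0,0],"dr":[0,0,0],"gripper":0.3}]'
```

```text
time: 8.38
position: [0.4387, 0.1621, 0.0764]
tcp_rot: [-0.102, -3.14, 0.0]
force: [-0.6, 0.2, -1.0]
finger_gap: 0.0378
grasp_force: 40.4
```

```bash
python3 -m crank '[{"linear":[0,0,0.5],"dr":[0,0,0],"gripper":0.3},{"linear":[0,0,0.5],"dr":[0,0,0],"gripper":0.3},{"linear":[0,0,0],"dr":[0,0,0],"gripper":0.3},{"linear":[0,0,0],"dr":[0,0,0],"gripper":0.3}]'
```

```text
time: 8.72
position: [0.4387, 0.1621, 0.0759]
tcp_rot: [0.102, 3.14, -0.0]
force: [-1.8, -0.1, 6.7]
finger_gap: 0.0375
grasp_force: 41.2
```

The contact force is 6.7 N at the expected seating height (TCP z = 0.076). Releasing gently.

```bash
python3 -m crank '[{"linear":[0,0,0],"dr":[0,0,0],"gripper":0.46},{"linear":[0,0,0],"dr":[0,0,0],"gripper":0.5},{"linear":[0,0,0],"dr":[0,0,0],"gripper":0.55},{"linear":[0,0,0],"dr":[0,0,0],"gripper":0.65},{"linear":[0,0,0],"dr":[0,0,0],"gripper":0.7},{"linear":[0,0,0],"dr":[0,0,0],"gripper":0.7},{"linear":[0,0,0],"dr":[0,0,0],"gripper":0.7}]'
python3 -m crank '[{"linear":[0,0,-10],"dr":[0,0,0],"gripper":0.7},{"linear":[0,0,-30],"dr":[0,0,0],"gripper":1},{"linear":[0,0,-35],"dr":[0,0,0],"gripper":1},{"linear":[0,0,-30],"dr":[0,0,0],"gripper":1},{"linear":[0,0,-15],"dr":[0,0,0],"gripper":1},{"linear":[0,0,0],"dr":[0,0,0],"gripper":1},{"linear":[0,0,0],"dr":[0,0,0],"gripper":1}]'
python3 look.py w10.png; python3 - <<'E'
from h import *
im=cv2.imread('pics/w10.png');cv2.imwrite('pics/crop5.png',cv2.resize(im[150:400,190:450],None,fx=2.4,fy=2.4,interpolation=cv2.INTER_CUBIC))
E
```

```text
time: 9.3
position: [0.4387, 0.1621, 0.0754]
tcp_rot: [-0.102, -3.14, 0.0]
force: [0.1, 0.5, 0.1]
finger_gap: 0.0599
grasp_force: 0.0
time: 9.88
position: [0.4387, 0.1621, 0.1961]
tcp_rot: [0.102, 3.138, 0.0]
force: [-0.2, 0.6, -0.7]
finger_gap: 0.0856
grasp_force: 0.0
9.8833 [0.4387 0.1621 0.1961] [[-0.998, 0.065, 0.002], [0.065, 0.998, 0.0], [-0.002, 0.0, -1.0]]
[[0.065, -0.944, -0.324, 0.355], [0.998, 0.062, 0.021, 0.169], [0.0, -0.325, 0.946, 0.318], [0.0, 0.0, 0.0, 1.0]] 342.86429015164936
disc [ 38.00295603 424.5233132 ] nest [316.65697419 227.94116619] TCP [319.00406642 332.00925006]
```

View pics/crop5.png

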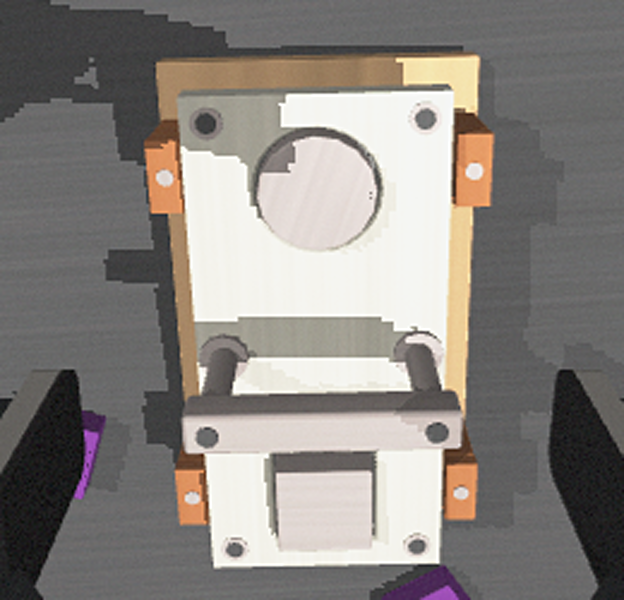

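The crop shows the blank seated flat in the nest at (318,190), with an even gap all round. The handle bar's top screws are at (207,437) and (437,432), and the square blank is seated. Next I work out the handle pose.

```bash
python3 - <<'E'
from fit import *
s=get_state();m=imaging.camera_model('wrist');p=s['position'];Rm=R.from_rotvec(s['tcp_rot']).as_matrix()
w=lambda q,z:onz(m,q[0]/2.4+190,q[1]/2.4+150,z)
N=[w(q,.052) for q in((206,123),(425,119),(234,548),(417,545))];H=[w(q,.102) for q in((207,437),(437,432))]
ang=lambda d:np.degrees(np.arctan2(d[1],d[0])).round(2)
print('plate centre',np.mean(N,0).round(4),'x ang',ang((N[2]+N[3]-N[0]-N[1])),'y ang',ang(N[1]-N[0]),ang(N[3]-N[2]))
h=np.mean(H,0);print('bar',h.round(4),'y ang',ang(H[1]-H[0]),'len',np.linalg.norm(H[1]-H[0]),'tool y',ang(Rm[:,1]))
print('tool delta mm',(Rm.T@(h-p)*1000).round(1),'plate',(Rm.T@(np.mean(N,0)-p)*1000).round(1))
E
```

```text
plate centre [0.5011 0.1608 0.052 ] x ang -2.44 y ang 87.31 87.4
bar [0.5012 0.1608 0.102 ] y ang 87.7 len 0.07001310489968662 tool y 86.29
tool delta mm [-62.9   2.9  93. ] plate [-62.8   2.8 143. ]
```

```bash
python3 -m crank '[{"linear":[-21,0.5,0],"dr":[0,0,0.119],"gripper":1},{"linear":[-24,3,0],"dr":[0,0,0.119],"gripper":1},{"linear":[-17,5,0],"dr":[0,0,0.119],"gripper":1},{"linear":[0,0,0],"dr":[0,0,0.119],"gripper":1},{"linear":[0,0,0],"dr":[0,0,0.119],"gripper":1},{"linear":[0,0,0],"dr":[0,0,0.119],"gripper":1},{"linear":[0,0,0],"dr":[0,0,0.119],"gripper":1},{"linear":[0,0,0],"dr":[0,0,0.119],"gripper":1},{"linear":[0,0,0],"dr":[0,0,0.119],"gripper":1},{"linear":[0,0,0],"dr":[0,0,0.119],"gripper":1},{"linear":[0,0,0],"dr":[0,0,0.119],"gripper":1},{"linear":[0,0,0],"dr":[0,0,0.119],"gripper":1},{"linear":[0,0,0],"dr":[0,0,0.119],"gripper":1},{"linear":[0,0,0],"dr":[0,0,0],"gripper":1},{"linear":[0,0,0],"dr":[0,0,0],"gripper":1},{"linear":[0,0,0],"dr":[0,0,0],"gripper":1}]'
cat > aim.py <<'E'
from h import *
import sys
s=get_state();p=s['position'];Rm=R.from_rotvec(s['tcp_rot']).as_matrix()
d=np.array([.5011,.1598,float(sys.argv[1])])-p
print(p.round(4),'tool y deg',np.degrees(np.arctan2(Rm[1,1],Rm[0,1])).round(2),'z',Rm[:,2].round(4),'delta',(Rm.T@d*1000).round(1))
E
python3 aim.py .097
```

```text
time: 11.27
position: [0.5013, 0.1595, 0.1947]
tcp_rot: [-2.262, -2.179, 0.002]
force: [-0.6, -0.1, -0.3]
finger_gap: 0.0856
grasp_force: 0.0
[0.5013 0.1595 0.1947] tool y deg -2.16 z [-1.4e-03 -1.0e-04 -1.0e+00] delta [ 0.4 -0.1 97.7]
```

```bash
python3 -m crank '[{"linear":[0,0,25],"dr":[0,0,0],"gripper":1},{"linear":[0,0,30],"dr":[0,0,0],"gripper":1},{"linear":[0,0,22],"dr":[0,0,0],"gripper":1},{"linear":[0,0,12],"dr":[0,0,0],"gripper":1},{"linear":[0,0,8],"dr":[0,0,0],"gripper":1},{"linear":[0,0,0],"dr":[0,0,0],"gripper":1},{"linear":[0,0,0],"dr":[0,0,0],"gripper":1},{"linear":[0,0,0],"dr":[0,0,0],"gripper":1}]' ; python3 aim.py .097
python3 - <<'E'
from h import *
im,m=shot('wrist','w11.png')
E
```

```text
time: 11.93
position: [0.5021, 0.1596, 0.0994]
tcp_rot: [2.265, 2.176, 0.002]
force: [0.2, 0.3, 0.4]
finger_gap: 0.0857
grasp_force: 0.0
[0.5021 0.1596 0.0994] tool y deg -2.31 z [ 1.7e-03  2.0e-04 -1.0e+00] delta [ 0.2 -1.   2.4]
```

View pics/w11.png

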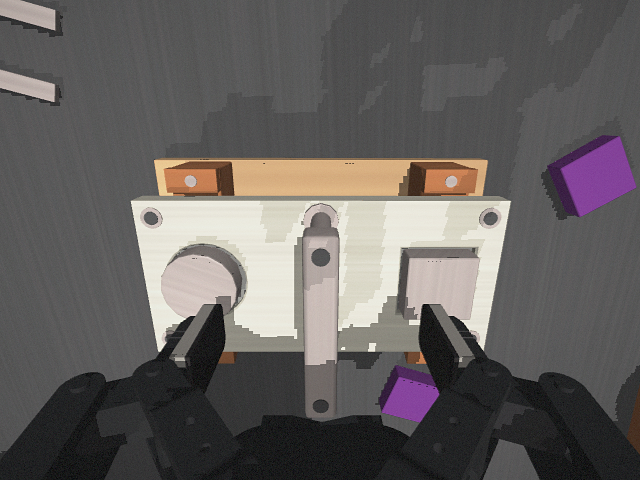

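The view shows the bar centred at column 320 between the fingertips (222 and 421), with the round blank at (201,283) and the square at (440,287), both seated. Closing on the bar.

```bash
python3 -m crank '[{"linear":[0,-0.7,2],"dr":[0,0,0],"gripper":0.7},{"linear":[0,0,0],"dr":[0,0,0],"gripper":0.5},{"linear":[0,0,0],"dr":[0,0,0],"gripper":0.35},{"linear":[0,0,0],"dr":[0,0,0],"gripper":0.25},{"linear":[0,0,0],"dr":[0,0,0],"gripper":0.2},{"linear":[0,0,0],"dr":[0,0,0],"gripper":0.15},{"linear":[0,0,0],"dr":[0,0,0],"gripper":0.1},{"linear":[0,0,0],"dr":[0,0,0],"gripper":0.05},{"linear":[0,0,0],"dr":[0,0,0],"gripper":0},{"linear":[0,0,0],"dr":[0,0,0],"gripper":0},{"linear":[0,0,0],"dr":[0,0,0],"gripper":0},{"linear":[0,0,0],"dr":[0,0,0],"gripper":0},{"linear":[0,0,0],"dr":[0,0,0],"gripper":0}]' 100; python3 aim.py .097
```

```text
time: 13.07
position: [0.501, 0.1595, 0.0968]
tcp_rot: [2.266, 2.175, 0.001]
force: [-0.5, 0.1, 6.4]
finger_gap: 0.012
grasp_force: 98.1
[0.501  0.1595 0.0968] tool y deg -2.35 z [ 7.e-04 -0.e+00 -1.e+00] delta [ 0.3  0.1 -0.2]
```

```bash
python3 -m crank '[{"linear":[0,0,-1],"dr":[0,0,0],"gripper":0},{"linear":[0,0,-2],"dr":[0,0,0],"gripper":0},{"linear":[0,0,-4],"dr":[0,0,0],"gripper":0},{"linear":[0,0,-6],"dr":[0,0,0],"gripper":0},{"linear":[0,0,-8],"dr":[0,0,0],"gripper":0},{"linear":[0,0,-8],"dr":[0,0,0],"gripper":0},{"linear":[0,0,-8],"dr":[0,0,0],"gripper":0},{"linear":[0,0,-8],"dr":[0,0,0],"gripper":0},{"linear":[0,0,-8],"dr":[0,0,0],"gripper":0},{"linear":[0,0,-8],"dr":[0,0,0],"gripper":0},{"linear":[0,0,-8],"dr":[0,0,0],"gripper":0},{"linear":[0,0,-8],"dr":[0,0,0],"gripper":0},{"linear":[0,0,-8],"dr":[0,0,0],"gripper":0},{"linear":[0,0,-6],"dr":[0,0,0],"gripper":0},{"linear":[0,0,-5],"dr":[0,0,0],"gripper":0},{"linear":[0,0,-3],"dr":[0,0,0],"gripper":0},{"linear":[0,0,-2],"dr":[0,0,0],"gripper":0},{"linear":[0,0,0],"dr":[0,0,0],"gripper":0},{"linear":[0,0,0],"dr":[0,0,0],"gripper":0},{"linear":[0,0,0],"dr":[0,0,0],"gripper":0}]'
python3 -m crank '[{"linear":[0,0,0],"dr":[0,0,0],"gripper":0},{"linear":[0,0,0],"dr":[0,0,0],"gripper":0},{"linear":[0,0,0],"dr":[0,0,0],"gripper":0},{"linear":[0,0,0],"dr":[0,0,0],"gripper":0},{"linear":[0,0,0],"dr":[0,0,0],"gripper":0},{"linear":[0,0,0],"dr":[0,0,0],"gripper":0}]'
python3 aim.py .197; python3 - <<'E'
from h import *
s=get_state();print(s['wrist_torque'],s['dq'])
a,_=shot('wrist');b,_=shot('scene')
cv2.imwrite('pics/end.png',cv2.cvtColor(np.hstack([cv2.resize(a[150:400,110:530],(420,250)),cv2.resize(b[120:260,260:430],(340,280))[:250]]),cv2.COLOR_RGB2BGR))
E
```

```text
time: 14.73
position: [0.5007, 0.1595, 0.197]
tcp_rot: [-2.266, -2.175, 0.001]
force: [-0.1, 0.3, -8.8]
finger_gap: 0.0119
grasp_force: 97.6
time: 15.23
position: [0.5008, 0.1595, 0.1974]
tcp_rot: [2.266, 2.175, -0.0]
force: [-0.2, 0.5, -6.8]
finger_gap: 0.0123
grasp_force: 97.6
[0.5008 0.1595 0.1974] tool y deg -2.35 z [ 0. -0. -1.] delta [0.3 0.3 0.4]
[ 0.01558882  0.00832914 -0.00115967] [-0.00078171 -0.00029098 -0.00062418  0.00141632 -0.00113307 -0.00492101]
```

View pics/end.png

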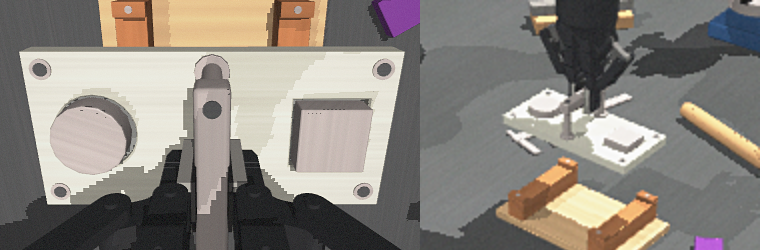

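The picture shows the plate lifted clear of the rest and level, with its screw pairs on the same rows (69/69 and 191/191). Both blanks are seated, at (90,138) and (330,135). Handing the job in.

```bash
python3 -c "
from rig import job
print(job.finish_job())"
```

```text
the job is handed in; nothing more can be done
None
```

The 40 mm blank is seated in the round nest, and the plate is held by its bow handle about 10 cm above its rest, level and still with both blanks in; I handed the job in at about 15 s, and no verdict came back.

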